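# Turn the spice carousel to the red-lidded jar

### The arm

A 6-joint arm with a two-finger parallel gripper is mounted at the origin on the work surface. World frame = base frame: x ahead of the robot, y to its left, z up, the work surface at z = 0. Lengths are in m, angles in degrees, forces in N, time in s.
With the tool pointing down it reaches from about 0.325 to 0.85 m from the base axis. Payload 4.4 kg.
Tool frame: the origin (TCP) lies on the centre line of the jaws, within the pads' length; the fingertips stand 8 mm ahead of it and the grasp point (between the pads) lies 11 mm behind it (env.tip_extent is the distance from the TCP to the fingertips, in m); z points along the fingers, y is the direction in which the jaws open and shut (so a half turn about z gives the same grasp; the last joint's range is limited). The gripper opens to 94 mm and grips with 3 to 60 N. Pads are 16 mm wide; open, the fingers measure 119 mm over their backs; the gripper's body (75 mm by 177 mm) begins 78 mm behind the grasp point.
Start: joints at [58.986, 11.837, 88.321, -0, 79.842, -8.623], TCP at [0.219, 0.532, 0.213] pointing down, gripper open.
Joint ranges: [-156.59, 156.59], [-49.26, 127.26], [12.9, 141.05], [-63.56, 243.56], [4.71, 150.69], [-161.64, 161.64]. Speed limits (degrees/s): [159.86, 159.86, 180, 180, 180, 180].

### API

Orientations are given as [roll, pitch, yaw] about the fixed x, y, z axes, in that order (R = Rz(yaw) Ry(pitch) Rx(roll)).
In Python, from bench import monitor, optics, ticket, env gives the robot as it stands. The module is installed in compiled form; this text tells all that it offers.
- The arm moves only by the tool apply_moves, never from a script. Its argument "steps" is a list of rows, each an object with "travel": the shift along the tool's x, y, z in units of 0.2 m (1.0 is 0.2 m), a list of three; "rotation": the turn, a rotation vector about the tool's x, y, z in units of 180 degrees (1.0 is 180 degrees), a list of three; "jaw": the opening, from -1 (shut) to 1 (fully open), so that 0 is half open. In form: [{"travel": [dx, dy, dz], "rotation": [wx, wy, wz], "jaw": jaw}, ...]. A call has 1 to 8 rows; each row is the pose to reach, as a shift and turn from the pose measured when the call began, along the tool's axes at that moment, turning the shorter way round; what a row does not reach only later rows make up. A row lasts 1/10 s, in which the tool goes at most 50 mm and 8.59 degrees, less where a joint would pass 70% of its speed; a pose out of reach is approached as far as the arm can. A call with a number of a shift or a turn outside -1 to 1 is refused whole. A call with a gripper value outside its range is refused whole. The fingers move at their own pace and stop on an object; "squeeze" is the grip in N (left out, the last holds). Time passes only in rows, so rows that repeat a pose let the fingers close. It gives the time, the measured TCP pose, the force and the opening at its end, in the units of the state.
- monitor.get_state(): the state, without advancing time (a new reading comes with each control period).
- optics.capture(name): name is "side" or "top"; returns the picture (480x640x3 uint8, blue, green, red); there is no depth.
- optics.camera_model(name): a dict with "mtx" (3x3 intrinsics, pixels), "position" and "rotation" of the camera in the world. Camera axes: x right, y down, z forward; pixel columns grow to the right and rows downward; lengths in m; the calibration is good to about 2 mm. A picture is of the moment at which its call begins. camera_model takes no time and is no camera call.
- ticket.job_done(): hands the job in, once; it reports no verdict.
Trained networks look in the newest picture that a camera, given by its name, has taken for a name from the list of things; names that differ only in an ending like _2 or _b are one class to them, and where a whole thing is asked for, a point or a joint stands for the part that bears it (a point fixed in the world has none). Each returns a list of dicts, best first, with "conf" (0 to 1); they miss things now and then, are a little off and sometimes report something else, mostly with a low value. They report only what shows in the picture. A call takes as long as a camera call.
- optics.search_frame(thing, camera): "box" ([left, top, right, bottom] in pixels, round what is visible of it).
- optics.silhouettes(thing, camera): "pixels" (480x640 bool, what is visible of it) and "box" ([left, top, right, bottom] in pixels, round what is visible of it).
- optics.place_of(thing, camera): "xy" ([column, row] in pixels: a listed point, or the origin of a listed thing).
The state is a dict: "time_s": time; "qpos": joint angles; "qvel": joint speeds; "joint_efforts": joint torques, N m; "position": TCP position; "eef_rot": TCP orientation; "force": force on the tool from outside, world axes, zero at the start; "ft_torque": the same for the moment, N m; "width": finger opening in m.
Only numpy, scipy, OpenCV 4.12 (cv2) and the standard library are available. Lean on these libraries where they do the work, as an engineer would, in place of code of your own. Each camera call takes 0.05 s, during which the arm holds its last target.

### The job

Turn the spice carousel by pushing gently on its rim or its rim dowels with the fingertips, until the jar with the red lid is at the front, in line with the red pointer on the foot, then draw back and leave it at rest. Do not touch the jars, which must stay upright in their seats, and leave the mug, the tin and the bowl where they stand.

Things in the scene. Friction and masses are not known exactly. Their poses are not given: they have to be found in the camera images.
- jar_red: The wanted jar: closed spice jar, 44 mm across and 62 mm tall, red lid, loose, standing upright in a ring seat (7 mm high, 3 mm wall, 2.5 mm play) of the carousel deck, 70 mm from its centre. Origin: centre of its underside; its yaw means nothing. Only to ride along, not to be touched.
- jar_white: closed spice jar, 44 mm across and 62 mm tall, white lid, loose, standing upright in a ring seat (7 mm high, 3 mm wall, 2.5 mm play) of the carousel deck, 70 mm from its centre. Origin: centre of its underside; its yaw means nothing. Only to ride along, not to be touched. The four jars stand a quarter turn apart.
- jar_green: closed spice jar, 44 mm across and 62 mm tall, green lid, loose, standing upright in a ring seat (7 mm high, 3 mm wall, 2.5 mm play) of the carousel deck, 70 mm from its centre. Origin: centre of its underside; its yaw means nothing. Only to ride along, not to be touched.
- jar_black: closed spice jar, 44 mm across and 62 mm tall, black lid, loose, standing upright in a ring seat (7 mm high, 3 mm wall, 2.5 mm play) of the carousel deck, 70 mm from its centre. Origin: centre of its underside; its yaw means nothing. Only to ride along, not to be touched.
- deck_centre (a point): Centre of the upper face of the carousel's round wooden deck (264 mm across, 14 mm thick, upper face 26 mm above the counter), on its vertical turning axis; z up, x and y turn with the deck. Jar seats at 0 (red), 90 (white), 180 (green) and 270 degrees (black) counter-clockwise of its x; jar tops 88 mm above the counter. A hub 40 mm across and 12 mm high is in the middle.
- dowel (a point): Foot, on the deck, of one of eight like upright dark dowels fixed to the deck's rim: 12 mm thick, 40 mm high, tops 66 mm above the counter, axes 122 mm from the deck's centre, 45 degrees apart all round. This one is 22.5 degrees counter-clockwise of deck_centre's x axis.
- carousel (a joint): Angle of the deck about its vertical axis, rad, 0 at the start, grows counter-clockwise seen from above; no stops within four turns. It turns freely both ways; about 1 N pushed tangentially at the rim overcomes its friction, and it stops almost at once when the push ends.
- front_spot (a point): Where the red-lidded jar's centre belongs: 70 mm from the deck centre towards the red pointer, at deck height. It does not turn. The pointer is part of the fixed foot, flat on the counter, 8 mm high, 22 mm wide, and shows from the deck's edge out to 176 mm from the centre, roughly towards the robot. This point's -x axis points outwards along it.
- mug: Blue mug, bystander, 74 mm across and 85 mm tall, handle to its +y; origin at the centre of its underside.
- tin: Tin with a yellow body, white label band and pale grey top, bystander, 60 mm across and 75 mm tall; origin at the centre of its underside.
- bowl: Small white bowl, bystander, 90 mm across and 40 mm tall; origin at the centre of its underside.

How it is judged (in metres and radians):
At the end, for the whole second after the job is handed in: The red-lidded jar's centre is within 13 mm (horizontally) of the front spot, the carousel is still (under 0.05 rad/s), all four jars stand in their seats (raised under 6 mm, tilted under 0.2 rad), and mug, tin and bowl are within 15 mm of where they began and upright (under 0.2 rad) (horizontal distance between jar_red and front_spot below 0.013 m and velocity of joint carousel between -0.05 and 0.05 rad/s and not (z of jar_red in the frame of deck_centre above 0.006 m or angle between jar_red's own z axis and vertical above 0.2 rad) and not (z of jar_white in the frame of deck_centre above 0.006 m or angle between jar_white's own z axis and vertical above 0.2 rad) and not (z of jar_green in the frame of deck_centre above 0.006 m or angle between jar_green's own z axis and vertical above 0.2 rad) and not (z of jar_black in the frame of deck_centre above 0.006 m or angle between jar_black's own z axis and vertical above 0.2 rad) and not (distance of mug from where it was at the start of the episode above 0.015 m or angle between mug's own z axis and vertical above 0.2 rad) and not (distance of tin from where it was at the start of the episode above 0.015 m or angle between tin's own z axis and vertical above 0.2 rad) and not (distance of bowl from where it was at the start of the episode above 0.015 m or angle between bowl's own z axis and vertical above 0.2 rad)); the robot touches nothing.
It fails at once if a jar is touched by the robot (over 1 N) (contact force between any of the fingers, the arm and jar_red above 1 N or contact force between any of the fingers, the arm and jar_white above 1 N or contact force between any of the fingers, the arm and jar_green above 1 N or contact force between any of the fingers, the arm and jar_black above 1 N).
It fails at once if a jar is lifted over 6 mm off the deck or tilted over 0.2 rad ((z of jar_red in the frame of deck_centre above 0.006 m or angle between jar_red's own z axis and vertical above 0.2 rad) or (z of jar_white in the frame of deck_centre above 0.006 m or angle between jar_white's own z axis and vertical above 0.2 rad) or (z of jar_green in the frame of deck_centre above 0.006 m or angle between jar_green's own z axis and vertical above 0.2 rad) or (z of jar_black in the frame of deck_centre above 0.006 m or angle between jar_black's own z axis and vertical above 0.2 rad)).
It fails at once if the mug, tin or bowl is moved over 15 mm or tilted over 0.2 rad ((distance of mug from where it was at the start of the episode above 0.015 m or angle between mug's own z axis and vertical above 0.2 rad) or (distance of tin from where it was at the start of the episode above 0.015 m or angle between tin's own z axis and vertical above 0.2 rad) or (distance of bowl from where it was at the start of the episode above 0.015 m or angle between bowl's own z axis and vertical above 0.2 rad)).
It fails at once if the carousel is pushed with over 25 N, or spun faster than 3 rad/s (contact force between the fingers and carousel above 25 N or velocity of joint carousel above 3 rad/s or velocity of joint carousel below -3 rad/s).
It also fails if it takes over 54 s, if anything falls off the work surface, if the arm or the gripper's body presses on something with over 40 N, if the wrist force passes 120 N, or if a joint passes its speed limit or range.

## Working session

There is one attempt and no reset: what is moved stays moved. The work goes in short steps, Python scripts to look and compute and a tool call to move; the robot and the scene stay as the last step left them, time stands still between calls to the robot, and variables do not carry over. Pictures are saved under pics/ and viewed, and the job is handed in when it is done.

Besides the shell and the picture viewer there is one more tool, called after "Call:" as name(argument=value, ...), one argument or row to a line, values as JSON. apply_moves: Moves the arm, as the interface text tells. Shifts and turns lie within -1 to 1; 1 stands for 0.2 m of shift or 180 degrees of turn. Its arguments: {"type":"object","properties":{"steps":{"type":"array","items":{"type":"object","properties":{"travel":{"type":"array","items":{"type":"number","minimum":-1,"maximum":1}},"rotation":{"type":"array","items":{"type":"number","minimum":-1,"maximum":1}},"jaw":{"type":"number"}}}},"squeeze":{"type":"number"}},"required":["steps"]}

```bash
mkdir -p pics
cat > h.py <<'E'
import numpy as np,cv2
from bench import monitor,optics,ticket,env
def ray(cam,uv,z):
    m=optics.camera_model(cam);K=np.array(m["mtx"]);R=np.array(m["rotation"]);p=np.array(m["position"])
    if R.shape!=(3,3): print("rot",R)
    d=R@np.linalg.inv(K)@np.array([uv[0],uv[1],1.])
    return (p+d*(z-p[2])/d[2])
def proj(cam,X):
    m=optics.camera_model(cam);K=np.array(m["mtx"]);R=np.array(m["rotation"]);p=np.array(m["position"])
    c=K@(R.T@(np.array(X)-p));return c[:2]/c[2]
E
python3 - <<'E'
from h import *
for c in("top","side"):
    cv2.imwrite(f"pics/{c}0.png",optics.capture(c)); print(c,optics.camera_model(c))
    Z=dict(jar_red=0.026,jar_white=.026,jar_green=.026,jar_black=.026,deck_centre=.026,front_spot=.026,dowel=.026,mug=0,tin=0,bowl=0)
    for n,z in Z.items():
        r=optics.place_of(n,c)
        print(n,[(np.round(q["xy"],1),round(q["conf"],2),ray(c,q["xy"],z)[:2].round(4)) for q in r[:2 if n!="dowel" else 8]])
s=monitor.get_state();print(s)
E
```

```text
top {'mtx': array([[534.38563604,   0.        , 309.98214474],
       [  0.        , 534.38563604, 236.58365946],
       [  0.        ,   0.        ,   1.        ]]), 'position': array([0.43853784, 0.0120899 , 1.10059777]), 'rotation': array([-170.08530541,    1.12115707,  -90.4682388 ])}
rot [-170.08530541    1.12115707  -90.4682388 ]Traceback (most recent call last):
  File "<stdin>", line 7, in <module>
  File "h.py", line 7, in ray
    return (p+d*(z-p[2])/d[2])
                         ~^^^
IndexError: invalid index to scalar variable.
```

```bash
cat > h.py <<'E'
import numpy as np,cv2
from scipy.spatial.transform import Rotation as Ro
from bench import monitor,optics,ticket,env
def cm(cam):
    m=optics.camera_model(cam);return np.array(m["mtx"]),Ro.from_euler("xyz",m["rotation"],degrees=True).as_matrix(),np.array(m["position"])
def ray(cam,uv,z):
    K,R,p=cm(cam)
    d=R@np.linalg.inv(K)@np.array([uv[0],uv[1],1.])
    return (p+d*(z-p[2])/d[2])
def proj(cam,X):
    K,R,p=cm(cam)
    c=K@(R.T@(np.array(X)-p));return c[:2]/c[2]
E
python3 - <<'E'
from h import *
for c in("top","side"):
    cv2.imwrite(f"pics/{c}0.png",optics.capture(c)); print(c,optics.camera_model(c))
    Z=dict(jar_red=0.026,jar_white=.026,jar_green=.026,jar_black=.026,deck_centre=.026,front_spot=.026,dowel=.026,mug=0,tin=0,bowl=0)
    for n,z in Z.items():
        r=optics.place_of(n,c)
        print(n,[(np.round(q["xy"],1),round(q["conf"],2),ray(c,q["xy"],z)[:2].round(4)) for q in r[:2 if n!="dowel" else 8]])
s=monitor.get_state();print(s)
E
```

```text
top {'mtx': array([[534.38563604,   0.        , 309.98214474],
       [  0.        , 534.38563604, 236.58365946],
       [  0.        ,   0.        ,   1.        ]]), 'position': array([0.43853784, 0.0120899 , 1.10059777]), 'rotation': array([-170.08530541,    1.12115707,  -90.4682388 ])}
jar_red []
jar_white [(array([342.2, 289.2]), 0.62, array([ 0.5187, -0.0321]))]
jar_green [(array([359.7, 248.9]), 0.74, array([ 0.6   , -0.0691]))]
jar_black [(array([315.7, 231.6]), 0.56, array([0.6368, 0.0198]))]
deck_centre [(array([327.7, 259.9]), 0.95, array([ 0.5782, -0.0039]))]
front_spot []
dowel [(array([283.3, 300.5]), 0.62, array([0.4973, 0.0861]))]
mug [(array([218.8, 234.1]), 0.57, array([0.6386, 0.2235])), (array([450.1, 263.7]), 0.57, array([ 0.571 , -0.2565]))]
tin [(array([450.9, 262.6]), 0.79, array([ 0.5733, -0.2582]))]
bowl [(array([336.6, 157.3]), 0.8, array([ 0.8031, -0.0264]))]
side {'mtx': array([[558.26067676,   0.        , 314.46956505],
       [  0.        , 558.26067676, 239.7009872 ],
       [  0.        ,   0.        ,   1.        ]]), 'position': array([ 0.25179314, -
[... 758 characters left out ...]
y([284.8, 297. ]), 0.41, array([ 0.5287, -0.0106]))]
{'time_s': 1.2, 'qpos': array([ 5.89847742e+01,  1.18361900e+01,  8.83215272e+01, -2.18838242e-04,
        7.98420948e+01, -8.62451292e+00]), 'qvel': array([ 0.07071269,  0.02042499, -0.0275004 , -0.02097195,  0.00028984,
       -0.07501196]), 'joint_efforts': array([ 5.14552594e-04, -3.70916140e+01, -2.81744421e+01,  6.97769690e-02,
        2.80671415e-02, -2.75135699e-05]), 'position': array([0.21905475, 0.53163882, 0.21345708]), 'eef_rot': array([1.79999846e+02, 2.41174164e-04, 1.57609326e+02]), 'force': array([0.37595502, 0.0209042 , 1.42551445]), 'ft_torque': array([-0.05973443,  0.04499091, -0.01266138]), 'width': 0.0941003612077725}
```

View pics/top0.png

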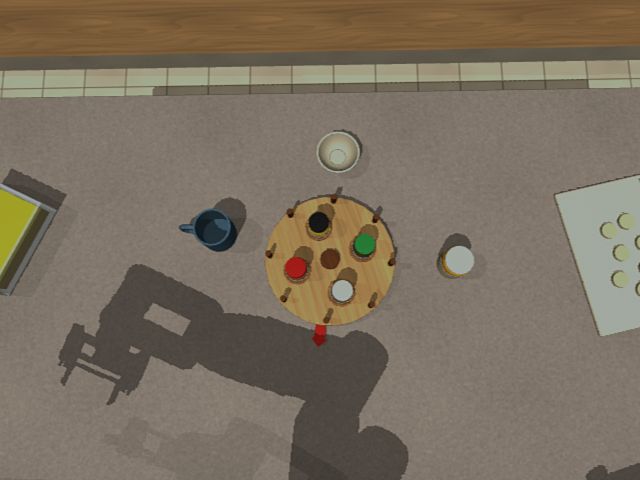

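View pics/side0.png

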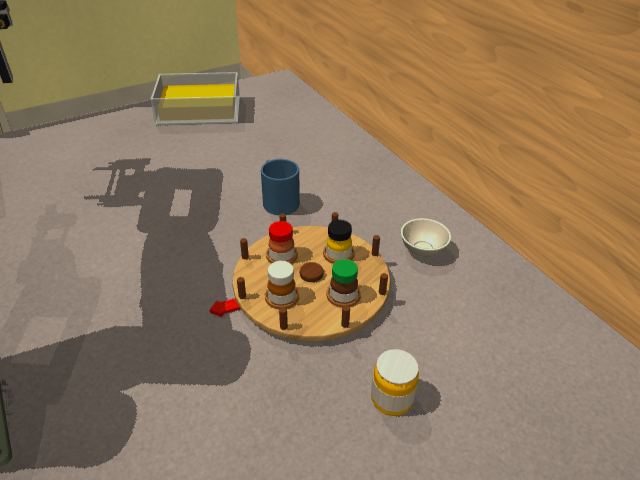

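The top view shows the red lid at about (297,267), the deck centre at about (330,259) and the pointer from (321,325) to (319,345). The deck needs a counter-clockwise turn of roughly 75°. I'll measure this more exactly.

```bash
cat >> h.py <<'E'
def ang(c,p): return np.degrees(np.arctan2(p[1]-c[1],p[0]-c[0]))%360
def redblobs(cam,img=None):
    img=optics.capture(cam) if img is None else img
    h=cv2.cvtColor(img,cv2.COLOR_BGR2HSV)
    m=(((h[...,0]<6)|(h[...,0]>174))&(h[...,1]>200)&(h[...,2]>90)).astype(np.uint8)
    n,l,s,ce=cv2.connectedComponentsWithStats(m)
    return [(s[i],ce[i],np.argwhere(l==i)[:,::-1]) for i in range(1,n) if s[i][4]>25]
E
python3 - <<'E'
from h import *
for c in("top","side"):
    img=optics.capture(c)
    for s,ce,px in redblobs(c,img):
        w=np.array([ray(c,p,.008)[:2] for p in px]); 
        mu=w.mean(0);v=np.linalg.svd(w-mu,full_matrices=False)[2][0]
        print(c,s,ce,"z88",ray(c,ce,.088)[:2],"z8",mu,"axis",np.degrees(np.arctan2(v[1],v[0])),"ext",((w-mu)@v).min(),((w-mu)@v).max())
    for n in("jar_red","jar_white","jar_green","jar_black","carousel"):
        r=optics.silhouettes(n,c)
        for q in r[:1]: print(n,q["box"],q["conf"])
    q=optics.silhouettes("carousel",c)
    if q:
        cn=max(cv2.findContours(q[0]["pixels"].astype(np.uint8),0,2)[0],key=len)[:,0]
        w=np.array([ray(c,p,.026)[:2] for p in cn]).astype(np.float32)
        print("circ",cv2.minEnclosingCircle(w), cv2.fitEllipse(w))
    print("dowels",[(np.round(d["box"],0),round(d["conf"],2)) for d in optics.search_frame("dowel",c)])
E
```

```text
top [285 257  21  21 337] [295.46884273 267.2462908 ] z88 [0.55671899 0.05860867] z8 [0.56607446 0.06228551] axis 174.25231607036818 ext -0.021413883220775854 0.020662532997336724
top [313 325  13  21 186] [319.29569892 334.39784946] z88 [0.43046615 0.01461182] z8 [0.42984603 0.01480985] axis 171.66668211719346 ext -0.01837904788173675 0.021088623356776765
jar_red [282.9, 256.1, 308.0, 276.1] 0.67
jar_white [330.8, 280.6, 350.9, 305.0] 0.61
jar_green [350.0, 233.4, 375.5, 260.6] 0.59
jar_black [306.7, 212.0, 328.9, 239.3] 0.83
carousel [268.4, 195.6, 393.9, 327.7] 0.85
circ ((0.5805376768112183, -0.006043615285307169), 0.13438747823238373) ((0.5792826414108276, -0.006184789817780256), (0.2584454119205475, 0.2613142430782318), 84.42118835449219)
dowels [(array([264., 192., 396., 327.]), 0.6), (array([282., 257., 308., 281.]), 0.35)]
side [269 221  23  22 413] [280.13559322 231.39225182] z88 [0.5537959 0.0498433] z8 [0.59474513 0.13682799] axis -117.07508775480174 ext -0.030956140090654585 0.03058709038187951
side [210 299  30  18 319] [223.89341693 306.90282132] z88 [ 0.40833669 -0.06097142] z8 [0.42956611 0.01089004] axis 170.21619044463404 ext -0.022893211245581097 0.023401963228941437
jar_red [269.1, 220.6, 295.1, 261.7] 0.65
jar_white [270.8, 262.7, 297.6, 305.6] 0.91
jar_green [328.8, 257.3, 361.5, 303.0] 0.72
jar_black [323.4, 219.5, 351.1, 261.2] 0.76
dowels [(array([232., 216., 390., 342.]), 0.56)]
```

Run:
```python
from h import *
C=np.array([.579,-.005]);a=110
im=optics.capture("top");im2=cv2.resize(im[160:360,240:440],(800,800))
im=optics.capture("side")
def draw(cam,im,box,k):
    o=cv2.resize(im[box[1]:box[3],box[0]:box[2]],None,fx=k,fy=k,interpolation=cv2.INTER_CUBIC)
    def pt(x,y,z,col):
        u=(proj(cam,[x,y,z])-box[:2])*k+k/2;cv2.circle(o,tuple(int(v) for v in u),3,col,-1)
    for i in range(8):
        t=np.radians(a+22.5+45*i);pt(C[0]+.122*np.cos(t),C[1]+.122*np.sin(t),.066,(255,255,0))
    for i in range(4):
        t=np.radians(a+90*i);pt(C[0]+.07*np.cos(t),C[1]+.07*np.sin(t),.088,(255,0,255))
    t=np.radians(172.5);pt(C[0]+.176*np.cos(t),C[1]+.176*np.sin(t),.008,(0,255,0))
    t=np.radians(79);pt(C[0]+.122*np.cos(t),C[1]+.122*np.sin(t),.04,(0,255,0))
    cv2.imwrite(f"pics/{cam}1.png",o)
draw("top",optics.capture("top"),(250,180,410,350),3.5)
draw("side",optics.capture("side"),(200,190,410,350),3.5)
```

```text
(no output)
```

View pics/top1.png

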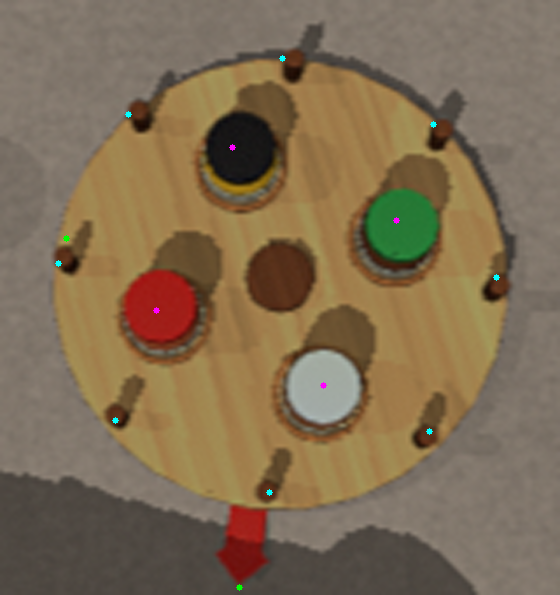

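View pics/side1.png

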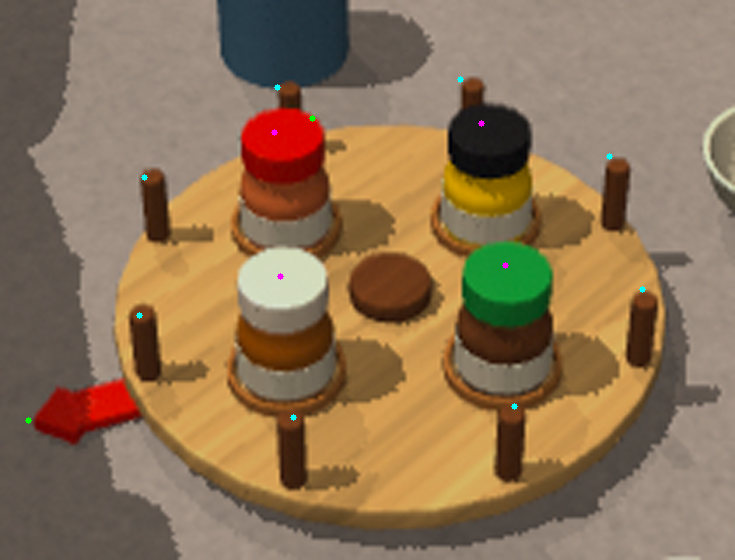

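The overlay agrees to about 2 px (3 mm). I take the centre as about (0.578,-0.007), red at about 109° and the pointer at about 172°. The plan is to come down with closed fingers between the dowels at about 67°, which the present yaw already suits. From there I'll push the next dowel counter-clockwise along the arc.

Call:
apply_moves(
  steps=[
    {"travel":[-0.22,-0.1,0],"jaw":-1},
    {"travel":[-0.45,-0.2,0],"jaw":-1},
    {"travel":[-0.67,-0.3,0],"jaw":-1},
    {"travel":[-0.895,-0.4,0],"jaw":-1},
    {"travel":[-0.895,-0.4,0],"jaw":-1},
  ],
)

```text
schema error: expected keys travel, rotation, jaw
```

Call:
apply_moves(
  steps=[
    {"travel":[-0.22,-0.1,0],"jaw":-1},
    {"travel":[-0.45,-0.2,0],"jaw":-1},
    {"travel":[-0.67,-0.3,0],"jaw":-1},
    {"travel":[-0.895,-0.4,0],"jaw":-1},
    {"travel":[-0.895,-0.4,0],"jaw":-1},
  ],
)

```text
schema error: expected keys travel, rotation, jaw
```

Call:
apply_moves(
  steps=[
    {"travel":[-0.22,-0.1,0],"jaw":-1},
    {"travel":[-0.45,-0.2,0],"jaw":-1},
    {"travel":[-0.67,-0.3,0],"jaw":-1},
    {"travel":[-0.895,-0.4,0],"jaw":-1},
    {"travel":[-0.895,-0.4,0],"jaw":-1},
    {"travel":[-0.895,-0.4,0],"jaw":-1},
  ],
)

```text
schema error: expected keys travel, rotation, jaw
```

Call:
apply_moves(
  steps=[
    {"travel":[-0.22,-0.1,0],"rotation":[0,0,0],"jaw":-1},
    {"travel":[-0.45,-0.2,0],"rotation":[0,0,0],"jaw":-1},
    {"travel":[-0.67,-0.3,0],"rotation":[0,0,0],"jaw":-1},
    {"travel":[-0.895,-0.4,0],"rotation":[0,0,0],"jaw":-1},
    {"travel":[-0.895,-0.4,0],"rotation":[0,0,0],"jaw":-1},
  ],
)

```text
time_s: 2.7
position: [0.3579, 0.3857, 0.2137]
eef_rot: [-180.0, 0.1, 157.2]
force: [-0.5, 0.0, -0.1]
width: 0.0577
```

Call:
apply_moves(
  steps=[
    {"travel":[-0.22,-0.1,0],"rotation":[0,0,0],"jaw":-1},
    {"travel":[-0.45,-0.2,0],"rotation":[0,0,0],"jaw":-1},
    {"travel":[-0.67,-0.3,0],"rotation":[0,0,0],"jaw":-1},
    {"travel":[-0.895,-0.4,0],"rotation":[0,0,0],"jaw":-1},
    {"travel":[-0.895,-0.4,0],"rotation":[0,0,0],"jaw":-1},
  ],
)

```text
time_s: 3.2
position: [0.4955, 0.239, 0.2143]
eef_rot: [-180.0, 0.3, 156.8]
force: [0.0, 0.2, 0.2]
width: 0.0173
```

Call:
apply_moves(
  steps=[
    {"travel":[-0.22,-0.09,0],"rotation":[0,0,0],"jaw":-1},
    {"travel":[-0.45,-0.18,0],"rotation":[0,0,0],"jaw":-1},
    {"travel":[-0.67,-0.27,0],"rotation":[0,0,0],"jaw":-1},
    {"travel":[-0.855,-0.358,0],"rotation":[0,0,0],"jaw":-1},
    {"travel":[-0.855,-0.358,0],"rotation":[0,0,0],"jaw":-1},
    {"travel":[-0.855,-0.358,0],"rotation":[0,0,0],"jaw":-1},
    {"travel":[-0.855,-0.358,0],"rotation":[0,0,0],"jaw":-1},
  ],
)

```text
time_s: 3.9
position: [0.6234, 0.1078, 0.2149]
eef_rot: [-180.0, 0.2, 156.9]
force: [-0.7, -0.3, 0.3]
width: 0.0004
```

Run:
```python
from h import *
cv2.imwrite("pics/top2.png",optics.capture("top"));cv2.imwrite("pics/side2.png",optics.capture("side"))
s=monitor.get_state();print(s["position"],s["eef_rot"],s["qpos"],s["width"],s["force"])
```

```text
[0.62345867 0.10779595 0.21527293] [-179.96391274    0.24350639  156.96779812] [  2.05153121  18.56110668  79.70236662  -0.1374146   81.53130821
 -64.89619672] 0.00047435656212958154 [ 0.57637813  0.84977303 -0.40799961]
```

View pics/side2.png

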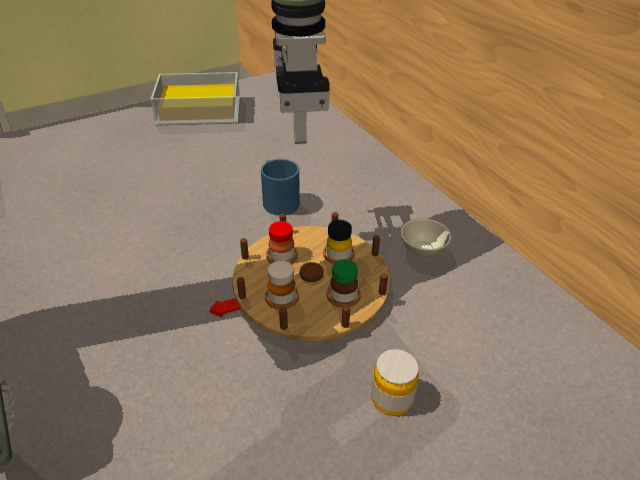

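The closed fingertips, at (300,142), are above the gap between the dowels. I'll go part of the way down and check again.

Call:
apply_moves(
  steps=[
    {"travel":[0,0,0.15],"rotation":[0,0,0],"jaw":-1},
    {"travel":[0,0,0.35],"rotation":[0,0,0],"jaw":-1},
    {"travel":[0,0,0.55],"rotation":[0,0,0],"jaw":-1},
    {"travel":[0,0,0.55],"rotation":[0,0,0],"jaw":-1},
    {"travel":[0,0,0.55],"rotation":[0,0,0],"jaw":-1},
  ],
)

```text
time_s: 4.5
position: [0.623, 0.1086, 0.1053]
eef_rot: [-179.9, 0.2, 157.0]
force: [0.2, 0.1, 1.5]
width: 0.0003
```

Run:
```python
from h import *
a=optics.capture("top")[150:350,220:420];b=optics.capture("side")[110:310,200:400]
cv2.imwrite("pics/c3.png",cv2.resize(np.hstack([a,b]),(800,400),interpolation=cv2.INTER_CUBIC))
s=monitor.get_state();print(s["position"],s["eef_rot"],s["force"])
```

```text
[0.62574663 0.10823845 0.1083398 ] [179.91077635   0.496743   157.01131063] [-0.25335379 -0.82431719 -0.16884672]
```

View pics/c3.png

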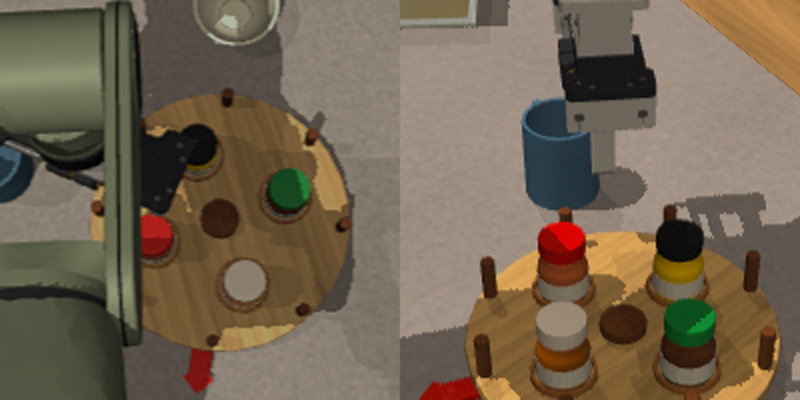

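The tips, near (602,170) in the right-hand crop, line up with the gap between the dowels, so I'll go down the rest of the way.

Call:
apply_moves(
  steps=[
    {"travel":[0,0,0.1],"rotation":[0,0,0],"jaw":-1},
    {"travel":[0,0,0.2],"rotation":[0,0,0],"jaw":-1},
    {"travel":[0,0,0.29],"rotation":[0,0,0],"jaw":-1},
    {"travel":[0,0,0.29],"rotation":[0,0,0],"jaw":-1},
    {"travel":[0,0,0.29],"rotation":[0,0,0],"jaw":-1},
  ],
)

```text
time_s: 5.1
position: [0.6278, 0.1083, 0.0526]
eef_rot: [179.8, 0.7, 157.0]
force: [0.5, -0.3, 0.5]
width: 0.0003
```

Run:
```python
from h import *
b=optics.capture("side")[150:350,200:400]
cv2.imwrite("pics/c4.png",cv2.resize(b,(600,600),interpolation=cv2.INTER_CUBIC))
for i in range(3):
    optics.capture("side");s=monitor.get_state();print(s["position"],s["eef_rot"],s["force"])
p=s["position"];C=[.578,-.007];print(ang(C,p),np.hypot(p[0]-C[0],p[1]-C[1]))
for th in range(0,28,4):
    # tool-frame shift for arc about C: centre at -y*0.122
    t=np.radians(th);print(th,[round(.122*np.sin(t)/.2,3),round(.122*(np.cos(t)-1)/.2,3)],round(-th/180,4))
```

```text
[0.62826123 0.10825867 0.05302776] [179.80155536   0.73163102 157.01442956] [-0.25565965 -0.35487564 -0.61440973]
[0.62808623 0.10823184 0.05281436] [179.80932184   0.71626853 157.01307482] [ 0.36301975 -1.14557503 -0.57968411]
[0.62775727 0.10820346 0.05241943] [179.82755195   0.67988118 157.01476922] [0.67008808 0.03648727 0.24866206]
66.64010790661229 0.12548953143969088
0 [np.float64(0.0), np.float64(0.0)] 0.0
4 [np.float64(0.043), np.float64(-0.001)] -0.0222
8 [np.float64(0.085), np.float64(-0.006)] -0.0444
12 [np.float64(0.127), np.float64(-0.013)] -0.0667
16 [np.float64(0.168), np.float64(-0.024)] -0.0889
20 [np.float64(0.209), np.float64(-0.037)] -0.1111
24 [np.float64(0.248), np.float64(-0.053)] -0.1333
```

View pics/c4.png

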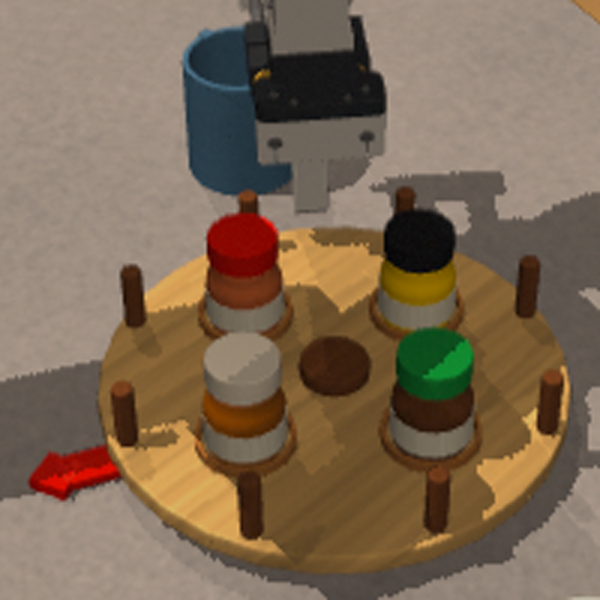

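The tip is between the two rear dowels, with its bottom about 20 mm below their tops and clear of the jars. Now I'll follow the arc slowly.

Call:
apply_moves(
  steps=[
    {"travel":[0.021,-0.002,0.01],"rotation":[0,0,-0.0111],"jaw":-1},
    {"travel":[0.043,-0.005,0.02],"rotation":[0,0,-0.0222],"jaw":-1},
    {"travel":[0.064,-0.008,0.03],"rotation":[0,0,-0.0333],"jaw":-1},
    {"travel":[0.085,-0.014,0.03],"rotation":[0,0,-0.0444],"jaw":-1},
    {"travel":[0.106,-0.02,0.03],"rotation":[0,0,-0.0556],"jaw":-1},
    {"travel":[0.127,-0.025,0.03],"rotation":[0,0,-0.0667],"jaw":-1},
    {"travel":[0.148,-0.03,0.03],"rotation":[0,0,-0.0778],"jaw":-1},
    {"travel":[0.168,-0.036,0.03],"rotation":[0,0,-0.0889],"jaw":-1},
  ],
)

```text
time_s: 6.1
position: [0.5952, 0.1148, 0.0473]
eef_rot: [180.0, 0.9, 173.1]
force: [0.7, 0.3, -0.4]
width: 0.0005
```

```bash
cat > look.py <<'E'
import sys
from h import *
im=optics.capture("side");b=im[150:350,200:400]
cv2.imwrite(f"pics/{sys.argv[1]}.png",cv2.resize(b,(600,600),interpolation=cv2.INTER_CUBIC))
C=[.578,-.007]
for s,ce,px in redblobs("side",im): print(s,ce)
for n,z in (("jar_red",.026),("jar_white",.026),("jar_green",.026),("jar_black",.026),("deck_centre",.026)):
    r=optics.place_of(n,"side")
    if r:
        p=ray("side",r[0]["xy"],z);print(n,r[0]["conf"],p[:2].round(4),ang([.581,0],p))
s=monitor.get_state();p=s["position"];print(s["time_s"],p,s["eef_rot"],s["force"]);print(ang(C,p),np.hypot(p[0]-C[0],p[1]-C[1]))
E
python3 look.py c5
```

```text
[267 222  23  22 401] [278.22942643 232.82543641]
[210 299  30  17 316] [223.88607595 306.85759494]
jar_red 0.66 [0.5557 0.0676] 110.51104353533024
jar_white 0.94 [ 0.5154 -0.0356] 208.50367679083396
jar_green 0.92 [ 0.6021 -0.0698] 286.82772118232964
jar_black 0.94 [0.6436 0.0164] 14.693058507802588
deck_centre 0.74 [ 0.5802 -0.006 ] 262.17818166518236
6.4 [0.59459293 0.11465734 0.04647636] [-179.98654055    0.75218804  172.98505053] [ 0.0111422  -0.60266864  0.10276117]
82.2333126199085 0.12278368492807819
```

View pics/c5.png

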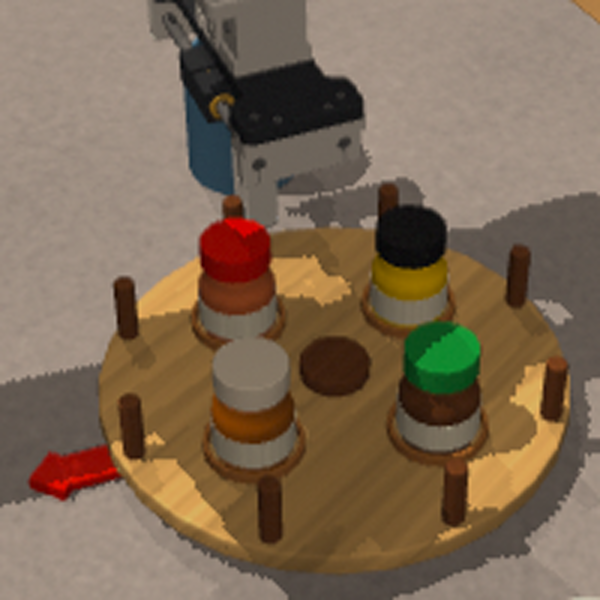

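The finger has met the dowel and the deck has turned about 5°, with about 60° left. The jars have not moved in their seats. I'll go on along the arc.

Call:
apply_moves(
  steps=[
    {"travel":[0.032,-0.001,0],"rotation":[0,0,-0.0167],"jaw":-1},
    {"travel":[0.064,-0.003,0],"rotation":[0,0,-0.0333],"jaw":-1},
    {"travel":[0.095,-0.008,0],"rotation":[0,0,-0.05],"jaw":-1},
    {"travel":[0.127,-0.013,0],"rotation":[0,0,-0.0667],"jaw":-1},
    {"travel":[0.158,-0.021,0],"rotation":[0,0,-0.0833],"jaw":-1},
    {"travel":[0.188,-0.03,0],"rotation":[0,0,-0.1],"jaw":-1},
    {"travel":[0.219,-0.041,0],"rotation":[0,0,-0.1167],"jaw":-1},
    {"travel":[0.248,-0.053,0],"rotation":[0,0,-0.1333],"jaw":-1},
  ],
)

```text
time_s: 7.2
position: [0.5451, 0.1102, 0.0465]
eef_rot: [-179.6, 0.8, -162.9]
force: [1.2, 0.4, 1.0]
width: 0.0005
```

```bash
python3 look.py c6
```

```text
[258 233  24  22 425] [269.70352941 243.24235294]
[210 299  30  18 321] [223.87538941 306.92211838]
jar_red 0.88 [0.5339 0.0468] 135.18354035505854
jar_green 0.81 [ 0.6273 -0.0592] 308.0682057809959
jar_black 0.8 [0.6214 0.0401] 44.800623849239685
deck_centre 0.65 [ 0.5813 -0.0033] 274.8976460420897
7.5 [0.54437592 0.11023583 0.04585248] [-179.68398667    0.69118634 -163.06901397] [0.08385338 0.76478209 1.39487026]
106.00327044776466 0.12196236754888523
```

View pics/c6.png

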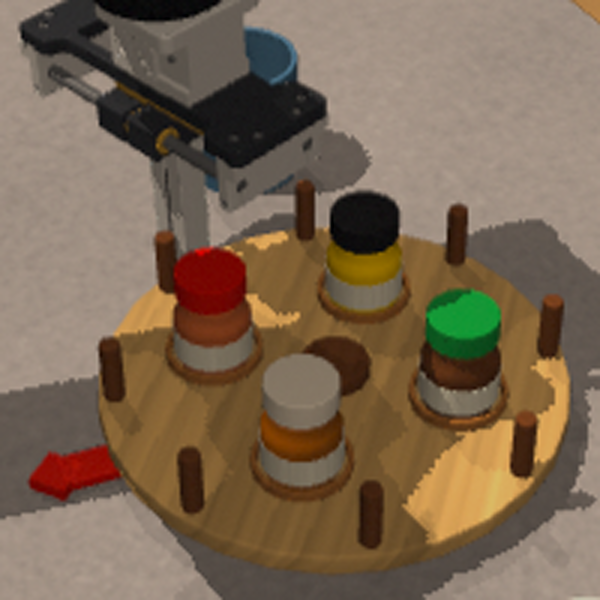

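The red jar is now at about 134°, and the pointer is at about 171°. Next is another 24°.

Call:
apply_moves(
  steps=[
    {"travel":[0.032,-0.001,0],"rotation":[0,0,-0.0167],"jaw":-1},
    {"travel":[0.064,-0.003,0],"rotation":[0,0,-0.0333],"jaw":-1},
    {"travel":[0.095,-0.008,0],"rotation":[0,0,-0.05],"jaw":-1},
    {"travel":[0.127,-0.013,0],"rotation":[0,0,-0.0667],"jaw":-1},
    {"travel":[0.158,-0.021,0],"rotation":[0,0,-0.0833],"jaw":-1},
    {"travel":[0.188,-0.03,0],"rotation":[0,0,-0.1],"jaw":-1},
    {"travel":[0.219,-0.041,0],"rotation":[0,0,-0.1167],"jaw":-1},
    {"travel":[0.248,-0.053,0],"rotation":[0,0,-0.1333],"jaw":-1},
  ],
)

```text
time_s: 8.3
position: [0.5008, 0.0857, 0.0457]
eef_rot: [-179.4, 0.6, -139.0]
force: [0.7, -0.1, 0.3]
width: 0.0004
```

```bash
python3 look.py c7
```

```text
[256 244  24  23 451] [267.96895787 255.3059867 ]
[210 299  30  18 323] [223.91331269 306.9380805 ]
jar_red 0.83 [0.5115 0.0156] 167.33120995084263
jar_white 0.61 [ 0.5605 -0.0765] 255.02771383847374
jar_green 0.94 [ 0.644  -0.0313] 333.6051989938162
jar_black 0.63 [0.6006 0.0581] 71.37417920939016
deck_centre 0.92 [ 0.5808 -0.0099] 269.13270713793577
8.6 [0.50030109 0.08576986 0.0452987 ] [-179.42659987    0.50851051 -139.12036941] [0.66971062 0.62722122 0.4365789 ]
129.94768025794855 0.12100977966652937
```

View pics/c7.png

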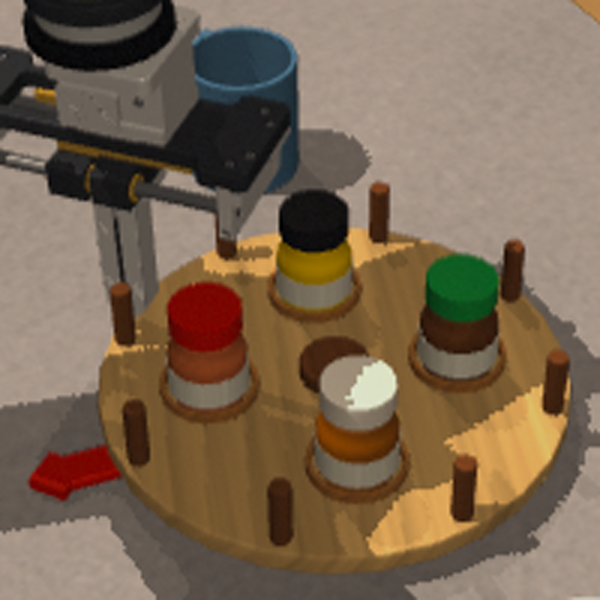

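The deck is at about 160°, so about 10° more in small steps.

Call:
apply_moves(
  steps=[
    {"travel":[0.021,-0.001,0],"rotation":[0,0,-0.0111],"jaw":-1},
    {"travel":[0.043,-0.002,0],"rotation":[0,0,-0.0222],"jaw":-1},
    {"travel":[0.064,-0.003,0],"rotation":[0,0,-0.0333],"jaw":-1},
    {"travel":[0.085,-0.006,0],"rotation":[0,0,-0.0444],"jaw":-1},
    {"travel":[0.106,-0.009,0],"rotation":[0,0,-0.0556],"jaw":-1},
    {"travel":[0.106,-0.009,0],"rotation":[0,0,-0.0556],"jaw":-1},
  ],
)

```text
time_s: 9.2
position: [0.4854, 0.0705, 0.0451]
eef_rot: [-179.4, 0.4, -129.2]
force: [-0.6, -0.4, 0.1]
width: 0.0001
```

```bash
python3 look.py c8
```

```text
[257 250  25  23 463] [269.69546436 260.587473  ]
[210 299  30  18 321] [223.91900312 306.96261682]
jar_red 0.91 [0.5145 0.0092] 172.13946287373736
jar_white 0.61 [ 0.5685 -0.0771] 260.76026308820076
jar_green 0.61 [ 0.6439 -0.0171] 344.7585981436604
jar_black 0.98 [0.5866 0.0592] 84.6152641423434
deck_centre 0.89 [ 0.5832 -0.0033] 303.92392583652804
9.5 [0.48552067 0.07068493 0.04505528] [-179.35456125    0.39878514 -129.12589658] [-0.0457295   0.25613965  0.30675443]
139.9689105355293 0.1207782064780078
```

View pics/c8.png

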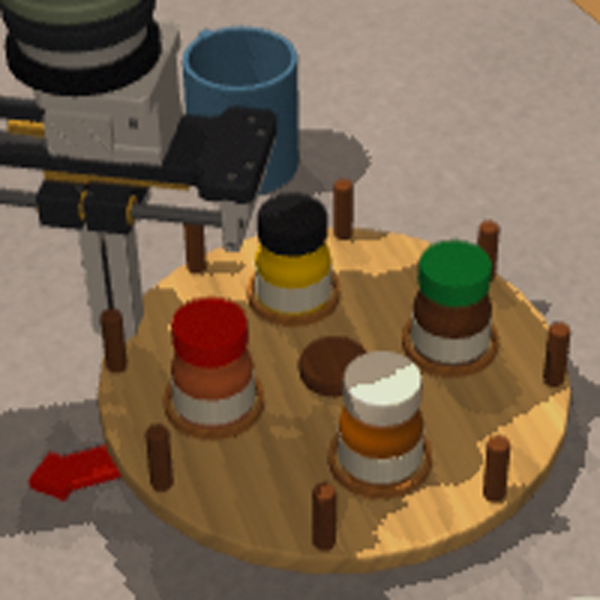

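The estimates average about 170.5° against a pointer direction of 171–173°. I'll back away from the dowel, rise, and check with a clear view.

Call:
apply_moves(
  steps=[
    {"travel":[-0.05,0.0,0],"rotation":[0,0,0],"jaw":-1},
    {"travel":[-0.1,0.02,0],"rotation":[0,0,0],"jaw":-1},
    {"travel":[-0.1,0.02,-0.15],"rotation":[0,0,0],"jaw":-1},
    {"travel":[-0.1,0.02,-0.35],"rotation":[0,0,0],"jaw":-1},
    {"travel":[-0.1,0.02,-0.55],"rotation":[0,0,0],"jaw":-1},
    {"travel":[-0.1,0.02,-0.75],"rotation":[0,0,0],"jaw":-1},
    {"travel":[-0.1,0.02,-0.75],"rotation":[0,0,0],"jaw":-1},
  ],
)

```text
time_s: 10.2
position: [0.4981, 0.09, 0.2022]
eef_rot: [-178.7, 0.9, -129.1]
force: [-0.1, 0.0, 0.2]
width: 0.0004
```

```bash
python3 look.py c9
python3 - <<'E'
from h import *
cv2.imwrite("pics/t9.png",optics.capture("top"))
E
```

```text
[257 250  25  23 462] [269.62554113 260.58874459]
[210 299  30  18 322] [223.87888199 306.96273292]
jar_red 0.97 [0.5151 0.0158] 166.5362784508527
jar_white 0.87 [ 0.5674 -0.0799] 260.31315097434083
jar_black 0.81 [0.5907 0.0587] 80.61341418364451
deck_centre 0.84 [ 0.5772 -0.0038] 224.9214944685017
10.5 [0.49169718 0.08920286 0.19305758] [-179.53678826    0.25202641 -129.11747081] [-0.37132203  0.46539136  0.00656581]
131.8950263977642 0.1292407370946458
```

View pics/t9.png

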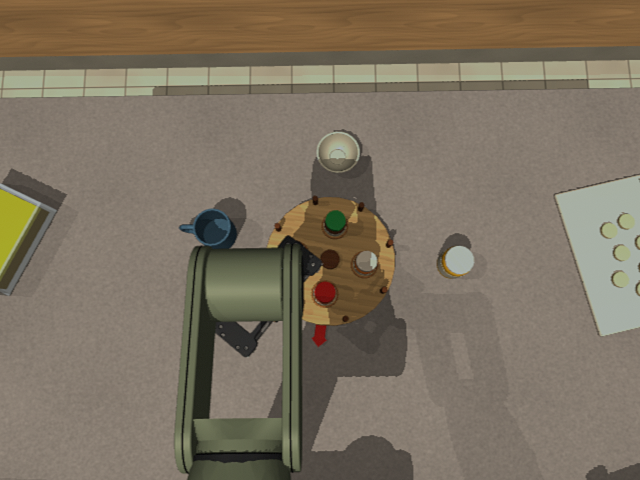

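Run:
```python
from h import *
im=optics.capture("top")
B=redblobs("top",im);
for s,ce,px in B: print(s,ce)
h=cv2.cvtColor(im,cv2.COLOR_BGR2HSV)
m=((h[...,0]>50)&(h[...,0]<75)&(h[...,1]>180)).astype(np.uint8);m[:,:310]=0
n,l,s,ce=cv2.connectedComponentsWithStats(m);i=1+s[1:,4].argmax();print("green",s[i],ce[i])
r=ray("top",max(B,key=lambda b:b[0][4])[1],.088);g=ray("top",ce[i],.088)
print("red",r,"green",g,"ang",ang(g,r),"mid",(r+g)/2)
c=((r+g)/2)[:2]
p=ray("top",[b for b in B if b[1][1]>315][0][1],.008);print("pointer",p,ang(c,p),"pointer px axis 171.7")
print(np.linalg.norm(r-g))
e=ang(c,p);f=c+.07*np.array([np.cos(np.radians(e)),np.sin(np.radians(e))]);print("err mm",1000*(r[:2]-f))
```

```text
[315 282  20  20 325] [324.65846154 291.46461538]
[313 325  13  21 188] [319.31914894 334.36170213]
green [326 211  19  20 128] [335.4609375 219.59375  ]
red [0.51016004 0.0035918  0.088     ] green [ 0.64848739 -0.0190671   0.088     ] ang 170.69720878748822 mid [ 0.57932372 -0.00773765  0.088     ]
pointer [0.42989957 0.01476312 0.008     ] 171.4365577751957 pointer px axis 171.7
0.14017090671936536
err mm [0.05593295 0.9061361 ]
```

The red lid lies at 170.7° and the pointer at 171.4°, an error of about 1 mm. The mug, tin and bowl sit at the same pixels as before, and the arm is clear of everything, so I'll hand in.

Run:
```python
from h import *
print(np.abs(monitor.get_state()["qvel"]).max()); print(ticket.job_done())
```

```text
0.4322920465308039
the job is handed in; nothing more can be done
None
```

I turned the carousel about 65° counter-clockwise by pushing one rim dowel along its arc with the closed fingertips. Then I backed off the dowel, raised the arm to about 0.19 m and handed the job in at about 10.6 s; no verdict was reported.

- **Alignment:** the last top view put the red jar at 170.7° and the pointer at 171.4°. That leaves the jar about 1 mm from the front spot, against the 13 mm allowed.
- **Jars and bystanders:** the jars looked upright in their seats, though the arm hid the black one in the last top view. The mug, tin and bowl stood at the same pixels as at the start, judged by eye.
- **Forces:** the wrist force I read between moves stayed under about 2 N, and the carousel did not drift after I let go.
- **Disagreements:** jar angles from the side camera scattered by several degrees (166–173°), and the two cameras' deck centres differed by a few mm. I relied on the top-view line through the red and green lids, whose spacing measured 140.2 mm against the true 140 mm.

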